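# Lower the marking lift on its ratchet and feed the block onto the deck

## Task

Lower the empty marking lift: press the thumb pad above its arm to free the ratchet pawl and, keeping the pad pressed, push the arm all the way down to its stop. Then push the steel block along the feed plate onto the lowered deck, fully home against the end stop, and move clear. Only press and push: nothing is picked up or raised, neither the block nor the arm; leave the things standing around the lift alone.

Things in the scene. Friction and masses are not known exactly. Their poses are not given: they have to be found in the camera images.
- lift: The marking lift, fixed on the bench: grey base plate 270 x 200 x 12 mm. Origin at bench level under the feed plate's centre line; x = feeding direction (away from the robot, from feed plate to deck), y left, z up. Offsets called 'on the lift' are mm in this frame. Feed plate at x -124 to -4, deck behind it at x 1 to 100, lever arm with ratchet on the right at y -119 to -78.
- feed_edge (a point): Middle of the feed plate's rear edge, on its top face, at (-4, 0, 60) on the lift; axes as the lift. The steel feed plate reaches 120 mm from here towards the robot and is 74 mm wide, with side rails 6 mm high, 35 mm apart. Above its level stand only the deck stop (20 mm, deck down) and, on the right, the toothed quadrant (46 mm, at x 40 to 130 on the lift) and the arm; lowered, its pad stands about 57 mm above the feed plate.
- lever_axis (a point): Middle of the arm on its shaft, at (108, -95, 52) on the lift; axes as the lift. The shaft runs along y; the arm reaches 240 mm from it towards -x of the lift (towards the robot).
- lift_arm (a joint): Lever arm angle (rad): 0 = level, down on its stop; larger = free end (robot side) raised, deck raised with it (about 53 mm/rad). Starts anywhere from 0.36 to 0.60. Ratchet teeth every 0.15 rad: with the pawl in it goes down at most to the next tooth and is blocked there; upwards it clicks free. With the pawl out it is stiff and stays where left: about 8 N down on the thumb pad moves it.
- lift_pawl (a joint): Spring pawl on the arm (rad): 0 = fully in the teeth, 0.23 = thumb pad fully pressed; clear of the teeth above 0.17. At rest 0 to 0.16 (its pin may sit on a tooth flank). Springs back when let go. Full press takes 4 to 5 N, less than moves the arm, so the pad goes down first. It turns about a pivot 62 mm from the shaft along the arm and 18 mm below the arm's centre line.
- pawl_pad (a point): Middle of the thumb pad's top, a ribbed black plate 54 x 30 mm (long side along the arm) above the arm's free end, with lips 7 mm (shaft end) and 4 mm (free end) high, 44 mm apart. x along the pad to the shaft, z out of its face. Pawl at 0: 205 mm from the shaft along the arm, 58 mm above its centre line, parallel to it; fully pressed: 218 mm along, 21 mm above, free end tipped down 0.23 rad.
- steel_block: Ground steel block 50 x 25 x 25 mm, about 0.24 kg, lying lengthwise between the rails of the feed plate, centre 55 to 70 mm before the lift's origin. Origin at the centre of its underside; its y axis is the 50 mm length, z up.
- deck_stop (a point): Foot of the deck's end stop: middle of the stop's face towards the robot, on the deck's top; moves with the deck, axes as the lift. At (94, 0, 59) on the lift when the deck is down, 1 mm below the feed plate. Deck 99 x 90 mm with side rails 6 mm high, 39 mm apart; stop 60 mm wide, 21 mm high. With the block home its centre is 25 mm before this point.
- turned_sample_2: Bystander: turned part 20 mm diameter, 50 mm tall, standing to the right of the lift. Origin centre of underside.
- turned_sample_1: Bystander: turned ring-shaped part 30 mm diameter, 22 mm tall, right of the lift. Origin centre of underside.
- loupe: Bystander: black eye loupe 38 mm diameter, 30 mm tall, left of the lift. Origin centre of underside.
- focus_gauge: Bystander: focus height gauge, thin upright rod 102 mm tall on a foot 28 mm across, left of the lift. Origin centre of underside.
- hex_key_5: Bystander: black hex key 89 x 37 x 7 mm lying left of the lift. Origin centre of underside.
- pen_1: Bystander: marker pen 135 mm long lying on the bench well to the left. Origin centre of underside.
There are look-alikes about, which are no part of the job. Leave any red or yellow look-alike of the steel_block alone.

How it is judged:
By the outcome, as a careful person would: the job done as asked, in the order asked, and still so for the second after the job is handed in, with the robot touching nothing.
It also fails if it takes over 48 s, if anything falls off the work surface, if the arm or the gripper's body presses on something with over 40 N, if the wrist force passes 120 N, or if a joint passes its speed limit or range.

## Robot

A 6-joint arm with a two-finger parallel gripper is mounted at the origin on a cart in front of the work surface, level with it; the furniture and walls round the work are solid. World frame = base frame: x ahead of the robot, y to its left, z up, the work surface at z = 0. Lengths are in m, angles in rad, forces in N, time in s.
With the tool pointing down it reaches from about 0.275 to 0.75 m from the base axis. Payload 10.2 kg.
Tool frame: the origin (TCP) lies at the very end of the fingers, on their centre line; the grasp point (between the pads) lies bot.grip_depth behind it (bot.grip_depth is the distance from the TCP to the grasp point, in m); z points along the fingers, y is the direction in which the jaws open and shut (so a half turn about z gives the same grasp; the last joint's range is limited). The gripper opens to 88 mm and grips with 3 to 60 N. Pads are 18 mm wide; open, the fingers measure 123 mm over their backs; the gripper's body (75 mm by 187 mm) begins 45 mm behind the grasp point.
Start: joints at [-1.54, 0.313, 1.498, -0, 1.331, -0.223], TCP at [0.132, -0.508, 0.239] pointing down, gripper open.
Joint ranges: [-2.94, 2.94], [-0.97, 2.17], [0.19, 2.56], [-1.23, 4.37], [0.02, 3.11], [-2.88, 2.88]. Speed limits (rad/s): [2.39, 2.39, 3.01, 3.14, 3.14, 3.14].

## Interface

Orientations are given as a rotation vector (axis times angle).
In Python, from station import bot gives the robot as it stands.
- The arm moves only by the tool drive_tool, never from a script. Its argument "increments" is a list of rows, each an object of numbers: "x", "y", "z": the shift along the tool's x, y, z in mm; "ax", "ay", "az": the turn, a rotation vector about the tool's x, y, z in rad. In form: [{"x": .., "y": .., "z": .., "ax": .., "ay": .., "az": ..}, ...]. A call has exactly 10 rows; each row shifts and turns the commanded pose from where the row before left it, along the tool's axes as they then stand; what a row does not reach is not made up. A row lasts 1/10 s, in which the tool goes at most 50 mm and 8.59 degrees, less where a joint would pass 70% of its speed; a pose out of reach is approached as far as the arm can. A call with a gripper value outside its range is refused whole. "jaw" is the opening, from -1 (shut) to 1 (fully open), set as the call begins (left out, the last holds). The fingers move at their own pace and stop on an object; the grip force is fixed at half the most. Time passes only in rows, so rows that do not move let the fingers close, or fill a call up. It gives the time, the measured TCP pose, the force and the opening at its end, in the units of the state.
- bot.read_state(): the state, without advancing time (a new reading comes with each control period).
- bot.grab_frame(name): name is "scene" or "top" or "wrist"; returns a dict with "pixels" (400x640x3 uint8, red, green, blue), "fov_y" (degrees; the focal length in pixels is half the picture's height over the tangent of half this angle, whatever the lens; pixels are square), "cx", "cy" (the principal point, pixels), "R" (3x3) and "t" (3): a world point X has camera coordinates R X + t; the wrist camera has in their place "mount" (4x4, takes a point from camera to tool coordinates, whose origin is the TCP and whose axes are the flange's). Camera axes: x right, y down, z forward; pixel columns grow to the right and rows downward; lengths in m; the calibration is good to about 2 mm. The wrist camera is an equidistant fisheye: a pixel r from the principal point sees the ray r / f radians off the axis. A picture is of the moment at which its call begins: read the wrist's pose just before it. There is no depth.
- bot.sign_off(): hands the job in, once; it reports no verdict.
The state is a dict: "time": time; "joint_positions": joint angles; "joint_velocities": joint speeds; "tau": joint torques, N m; "ee_pos": TCP position; "tcp_rot": TCP orientation; "force": force on the tool from outside, world axes, zero at the start; "wrist_torque": the same for the moment, N m; "grip_width": finger opening in m.
Only numpy, scipy, OpenCV 4.12 (cv2) and the standard library are available. Lean on these libraries where they do the work, as an engineer would, in place of code of your own. Each camera call takes 0.05 s, during which the arm holds its last target. There are 200 camera calls.

## Working session

There is one attempt and no reset: what is moved stays moved. The work goes in short steps, Python scripts to look and compute and a tool call to move; the robot and the scene stay as the last step left them, time stands still between calls to the robot, and variables do not carry over. Pictures are saved under pics/ and viewed, about 8 in all and at most 12, crops included, and the job is handed in when it is done.

Besides the shell and the picture viewer there is one more tool, called after ">>>" by a JSON object that holds its "name" and its "arguments", one argument or row to a line. drive_tool: Moves the arm, as the interface text tells. Its arguments: {"type":"object","properties":{"increments":{"type":"array","items":{"type":"object","properties":{"x":{"type":"number"},"y":{"type":"number"},"z":{"type":"number"},"ax":{"type":"number"},"ay":{"type":"number"},"az":{"type":"number"}}}},"jaw":{"type":"number"}},"required":["increments"]}

```bash
mkdir -p pics
cat > h.py <<'E'
import numpy as np, cv2
from scipy.spatial.transform import Rotation as Ro
from station import bot
def grab(n,fn=None):
    f=bot.grab_frame(n)
    if fn: cv2.imwrite(fn,f["pixels"][:,:,::-1])
    return f
def foc(f): return f["pixels"].shape[0]/2/np.tan(np.radians(f["fov_y"])/2)
def ray(f,u,v):
    R=np.array(f["R"]);t=np.array(f["t"]);d=np.array([(u-f["cx"])/foc(f),(v-f["cy"])/foc(f),1.])
    return -R.T@t, R.T@d
def onz(f,u,v,z):
    c,d=ray(f,u,v); return c+d*(z-c[2])/d[2]
def proj(f,X):
    p=np.array(f["R"])@np.array(X)+np.array(f["t"]); return foc(f)*p[0]/p[2]+f["cx"],foc(f)*p[1]/p[2]+f["cy"]
E
python3 - <<'E'
from h import *
import pickle
fs={n:grab(n,f"pics/{n}.png") for n in("top","scene")}
pickle.dump(fs,open("fs.pkl","wb"))
for n,f in fs.items(): print(n,f["fov_y"],f["cx"],f["cy"],ray(f,320,200))
s=bot.read_state(); print(s["tcp_rot"],s["ee_pos"],s["grip_width"],bot.grip_depth,s["force"])
E
```

```text
top 44.23340976052125 314.38226151805105 193.13745969738972 (array([0.32305703, 0.18688933, 1.450398  ]), array([ 0.19839913, -0.00118091, -0.98028626]))
scene 50.06241110328928 314.37654710831106 199.6736908604368 (array([0.02594507, 0.71282159, 0.72845522]), array([ 0.58050209, -0.51036782, -0.63459829]))
[-3.11526564e+00 -3.97455431e-01 -1.84479606e-04] [ 0.13180684 -0.50797354  0.23823758] 0.08780245860927073 0.0187 [0.94146916 0.08815796 1.18334405]
```

View pics/top.png

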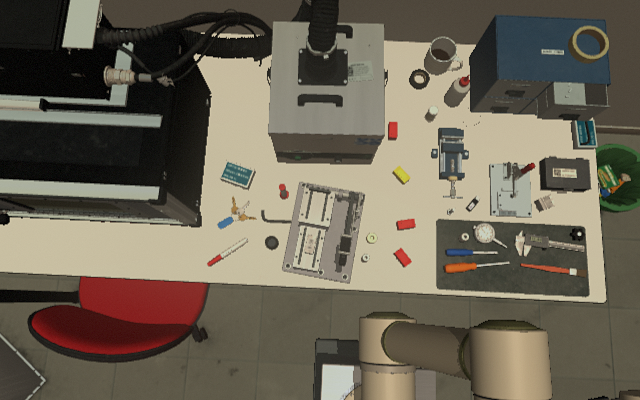

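View pics/scene.png

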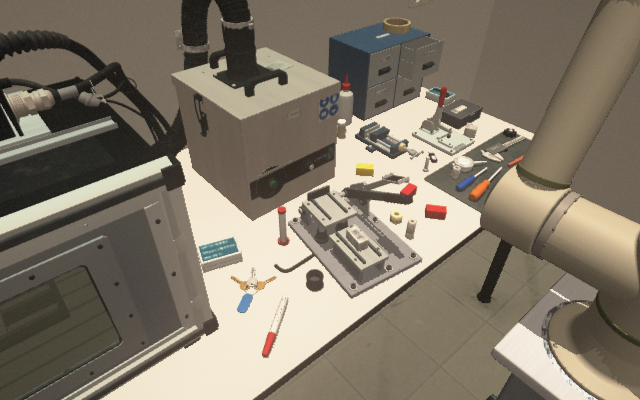

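Run:
```python
import cv2
t=cv2.imread("pics/top.png")[172:292,265:425]; cv2.imwrite("pics/tc.png",cv2.resize(t,None,fx=5,fy=5,interpolation=3))
t=cv2.imread("pics/scene.png")[170:300,280:440]; cv2.imwrite("pics/sc.png",cv2.resize(t,None,fx=4.6,fy=4.6,interpolation=3))
```

```text
(no output)
```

View pics/tc.png

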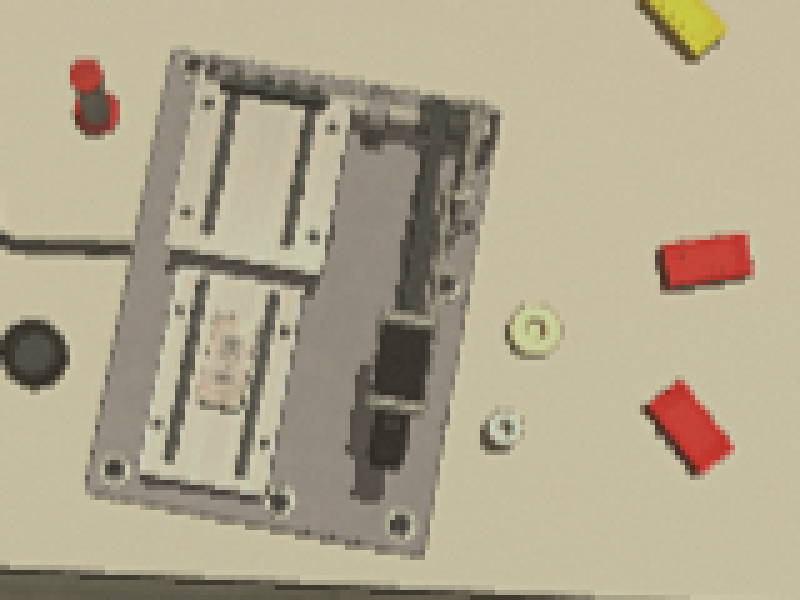

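View pics/sc.png

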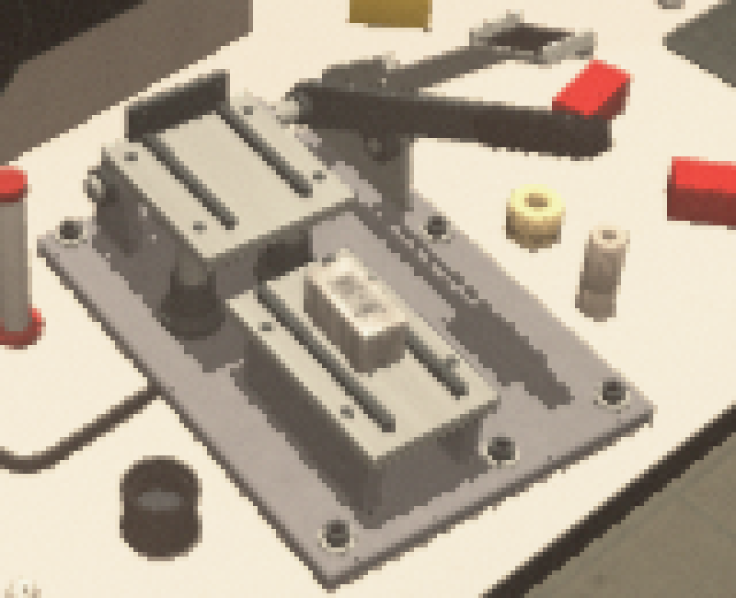

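```bash
cat >> h.py <<'E'
import pickle
def T(px,py): return (px+.5)/5-.5+265,(py+.5)/5-.5+172
def S(px,py): return (px+.5)/4.6-.5+280,(py+.5)/4.6-.5+170
def tri(rs):
    A=np.zeros((3,3));b=np.zeros(3)
    for c,d in rs:
        d=d/np.linalg.norm(d);P=np.eye(3)-np.outer(d,d);A+=P;b+=P@c
    X=np.linalg.solve(A,b); return X,[np.linalg.norm((np.eye(3)-np.outer(d,d)/(d@d))@(X-c)) for c,d in rs]
E
python3 - <<'E'
from h import *
np.set_printoptions(precision=4,suppress=True)
fs=pickle.load(open("fs.pkl","rb"));t,s=fs["top"],fs["scene"]
fp={k:onz(t,*T(*p),.06)for k,p in dict(nl=(140,475),nr=(270,493),rl=(172,268),rr=(303,290)).items()}
bp={k:onz(t,*T(*p),.012)for k,p in dict(rl=(172,50),rr=(497,103),nr=(422,555),nl=(88,492)).items()}
fs_={k:onz(s,*S(*p),.06)for k,p in dict(rl=(232,305),nl=(375,460),nr=(497,388)).items()}
bs={k:onz(s,*S(*p),.012)for k,p in dict(rl=(40,240),nr=(650,410),nl=(330,582)).items()}
for q in(fp,bp,fs_,bs):
    print({k:v[:2].round(4)for k,v in q.items()})
    for a,b in(("nl","rl"),("nr","rr"),("nr","nl"),("rr","rl")):
        if a in q and b in q:
            d=(q[b]-q[a])[:2];print(a,b,np.linalg.norm(d).round(4),np.degrees(np.arctan2(d[1],d[0])).round(2))
print("block top",onz(t,*T(228,362),.085), onz(s,*S(357,310),.085))
print("pad",tri([ray(t,*T(402,360)),ray(s,*S(533,40))]))
print("armend",tri([ray(t,*T(387,470)),ray(s,*S(610,130))]))
E
```

```text
{'nl': array([0.4107, 0.253 ]), 'nr': array([0.4043, 0.1798]), 'rl': array([0.5283, 0.2416]), 'rr': array([0.5194, 0.1664])}
nl rl 0.1182 -5.52
nr rr 0.1159 -6.61
nr nl 0.0735 85.01
rr rl 0.0757 83.21
{'rl': array([0.6674, 0.2508]), 'rr': array([0.6444, 0.0548]), 'nr': array([0.3761, 0.0905]), 'nl': array([0.4025, 0.2847])}
nl rl 0.2671 -7.29
nr rr 0.2707 -7.58
nr nl 0.196 82.27
rr rl 0.1974 83.3
{'rl': array([0.5272, 0.24  ]), 'nl': array([0.4125, 0.2564]), 'nr': array([0.4077, 0.1816])}
nl rl 0.1159 -8.14
nr nl 0.075 86.34
{'rl': array([0.6665, 0.2527]), 'nr': array([0.377 , 0.0962]), 'nl': array([0.4017, 0.2904])}
nl rl 0.2675 -8.1
nr nl 0.1957 82.76
block top [0.4736 0.2066 0.085 ] [0.4689 0.2149 0.085 ]
pad (array([0.4667, 0.1164, 0.1964]), [np.float64(5.073990578372191e-05), np.float64(5.073990578364366e-05)])
armend (array([0.4127, 0.1217, 0.18  ]), [np.float64(0.0010523260665747964), np.float64(0.0010523260665748315)])
```

Top crop: the lift is seen at yaw ≈ -7°. The steel block lies between the feed rails at top pixel (310, 244), and the pad is at (345, 244). The scene view shows the arm raised.

Look-alikes for the block: red at (393,130), (405,224) and (402,257), and yellow at (401,175). I choose the steel one at (310,244), and the close crop confirms it. Pad triangulation gives an arm angle of about 0.46 with the pawl at about 0, which fits the description.

Next I move to look from above with the wrist camera.

>>> {"name": "drive_tool", "arguments": {
  "increments": [
    {"x":23,"y":-28,"z":-4},
    {"x":23,"y":-28,"z":-4},
    {"x":23,"y":-28,"z":-4},
    {"x":23,"y":-28,"z":-4},
    {"x":23,"y":-28,"z":-4},
    {"x":23,"y":-28,"z":-4},
    {"x":23,"y":-28,"z":-4},
    {"x":23,"y":-28,"z":-4},
    {"x":23,"y":-28,"z":-4},
    {"x":23,"y":-28,"z":-4}
  ],
  "jaw": -1
}}

```text
validation failed for argument at $.in...
```

>>> {"name": "drive_tool", "arguments": {
  "increments": [
    {"x":23,"y":-28,"z":-4},
    {"x":23,"y":-28,"z":-4},
    {"x":23,"y":-28,"z":-4},
    {"x":23,"y":-28,"z":-4},
    {"x":23,"y":-28,"z":-4},
    {"x":23,"y":-28,"z":-4},
    {"x":23,"y":-28,"z":-4},
    {"az":0.127},
    {"az":0.127},
    {"az":0.127}
  ]
}}

```text
validation failed for argument at $.in...
```

Run:
```python
from h import *
s=bot.read_state(); f=grab("wrist","pics/w1.png"); pickle.dump((s,f),open("w1.pkl","wb"))
print(s["time"],s["ee_pos"],Ro.from_rotvec(s["tcp_rot"]).as_matrix().round(4),s["joint_positions"],s["grip_width"],s["force"]);print(f["fov_y"],f["cx"],f["cy"],np.round(f["mount"],4))
```

```text
0.1 [ 0.13180684 -0.50797354  0.23823758] [[ 9.680e-01  2.511e-01 -0.000e+00]
 [ 2.511e-01 -9.680e-01  1.100e-03]
 [ 3.000e-04 -1.100e-03 -1.000e+00]] [-1.54039123e+00  3.13371521e-01  1.49834047e+00  1.37579103e-05
  1.33096203e+00 -2.23393375e-01] 0.08780245860927073 [0.94146916 0.08815796 1.18334405]
65.70646984690485 321.8136083780776 202.63761276851906 [[ 1.200e-03 -9.497e-01 -3.132e-01  8.060e-02]
 [ 1.000e+00  1.200e-03  3.000e-04 -1.500e-03]
 [ 1.000e-04 -3.132e-01  9.497e-01 -1.473e-01]
 [ 0.000e+00  0.000e+00  0.000e+00  1.000e+00]]
```

View pics/w1.png

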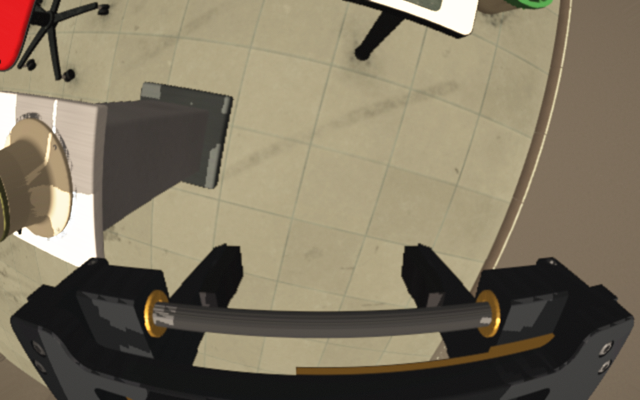

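The moves were refused, so that view only shows the floor beside the cart and nothing useful. I'll resend with all six keys in every row.

>>> {"name": "drive_tool", "arguments": {
  "increments": [
    {"x":23,"y":-28,"z":-4,"ax":0,"ay":0,"az":0},
    {"x":23,"y":-28,"z":-4,"ax":0,"ay":0,"az":0},
    {"x":23,"y":-28,"z":-4,"ax":0,"ay":0,"az":0},
    {"x":23,"y":-28,"z":-4,"ax":0,"ay":0,"az":0},
    {"x":23,"y":-28,"z":-4,"ax":0,"ay":0,"az":0},
    {"x":23,"y":-28,"z":-4,"ax":0,"ay":0,"az":0},
    {"x":23,"y":-28,"z":-4,"ax":0,"ay":0,"az":0},
    {"x":23,"y":-28,"z":-4,"ax":0,"ay":0,"az":0},
    {"x":23,"y":-28,"z":-4,"ax":0,"ay":0,"az":0},
    {"x":23,"y":-28,"z":-4,"ax":0,"ay":0,"az":0}
  ],
  "jaw": -1
}}

```text
time: 1.15
ee_pos: [0.2844, -0.178, 0.2789]
tcp_rot: [3.116, 0.397, 0.0]
force: [-0.1, -0.4, 0.2]
grip_width: 0.0101
```

>>> {"name": "drive_tool", "arguments": {
  "increments": [
    {"x":23,"y":-28,"z":-4,"ax":0,"ay":0,"az":0},
    {"x":23,"y":-28,"z":-4,"ax":0,"ay":0,"az":0},
    {"x":23,"y":-28,"z":-4,"ax":0,"ay":0,"az":0},
    {"x":23,"y":-28,"z":-4,"ax":0,"ay":0,"az":0},
    {"x":23,"y":-28,"z":-4,"ax":0,"ay":0,"az":0},
    {"x":23,"y":-28,"z":-4,"ax":0,"ay":0,"az":0},
    {"x":10,"y":-28,"z":-4,"ax":0,"ay":0,"az":0},
    {"x":0,"y":0,"z":0,"ax":0,"ay":0,"az":0.127},
    {"x":0,"y":0,"z":0,"ax":0,"ay":0,"az":0.127},
    {"x":0,"y":0,"z":0,"ax":0,"ay":0,"az":0.127}
  ]
}}

```text
time: 2.15
ee_pos: [0.3781, 0.0478, 0.3066]
tcp_rot: [-3.135, 0.207, 0.001]
force: [0.2, -0.2, -0.5]
grip_width: 0.0004
```

Run:
```python
from h import *
s=bot.read_state(); f=grab("wrist","pics/w2.png"); pickle.dump((s,f),open("w2.pkl","wb"))
print(s["time"],s["ee_pos"],Ro.from_rotvec(s["tcp_rot"]).as_matrix().round(4),s["joint_positions"],s["grip_width"],s["force"])
```

```text
2.15 [0.37806225 0.04776449 0.3065557 ] [[ 9.913e-01 -1.313e-01 -4.000e-04]
 [-1.313e-01 -9.913e-01  0.000e+00]
 [-4.000e-04  0.000e+00 -1.000e+00]] [-1.84436607e-01 -6.21859148e-02  1.74943677e+00 -4.76925556e-05
  1.45478492e+00  1.51803797e+00] 0.0004285158374211657 [ 0.20434609 -0.1803571  -0.54288213]
```

View pics/w2.png

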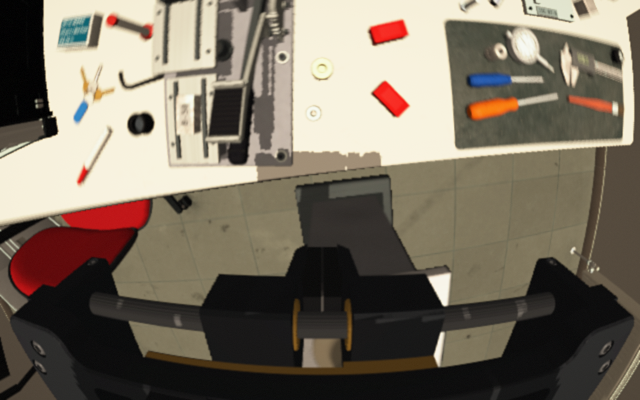

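The wrist view shows the lift at the top centre: pad at (228,108), block at (187,112). The tool is yawed -7.5°, nearly parallel to the lift. I'll go closer for one precise view.

>>> {"name": "drive_tool", "arguments": {
  "increments": [
    {"x":3,"y":-20,"z":4,"ax":0,"ay":0,"az":0},
    {"x":3,"y":-20,"z":4,"ax":0,"ay":0,"az":0},
    {"x":3,"y":-20,"z":4,"ax":0,"ay":0,"az":0},
    {"x":3,"y":-20,"z":4,"ax":0,"ay":0,"az":0},
    {"x":3,"y":-20,"z":4,"ax":0,"ay":0,"az":0},
    {"x":3,"y":-10,"z":4,"ax":0,"ay":0,"az":0},
    {"x":0,"y":0,"z":0,"ax":0,"ay":0,"az":0},
    {"x":0,"y":0,"z":0,"ax":0,"ay":0,"az":0},
    {"x":0,"y":0,"z":0,"ax":0,"ay":0,"az":0},
    {"x":0,"y":0,"z":0,"ax":0,"ay":0,"az":0}
  ]
}}

```text
time: 3.2
ee_pos: [0.41, 0.1537, 0.283]
tcp_rot: [-3.135, 0.201, -0.001]
force: [-0.6, 0.5, -0.2]
grip_width: 0.0007
```

Run:
```python
from h import *
s=bot.read_state(); f=grab("wrist"); pickle.dump((s,f),open("w3.pkl","wb"))
print(s["time"],s["ee_pos"],s["tcp_rot"])
im=f["pixels"][0:250,130:450,::-1]
cv2.imwrite("pics/w3.png",cv2.resize(im,None,fx=2.4,fy=2.4,interpolation=3))
```

```text
3.2 [0.4100115  0.15374924 0.28297296] [-3.13516524e+00  2.00710292e-01 -7.72762698e-04]
```

View pics/w3.png

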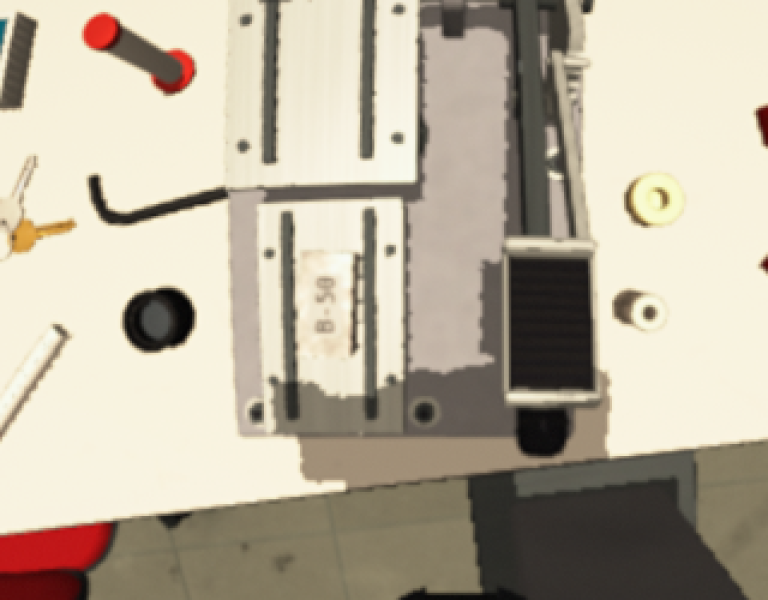

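```bash
cat >> h.py <<'E'
def wray(s,f,u,v):
    R=Ro.from_rotvec(s["tcp_rot"]).as_matrix();M=np.array(f["mount"])
    dx,dy=u-f["cx"],v-f["cy"];r=np.hypot(dx,dy);th=r/foc(f)
    d=np.array([np.sin(th)*dx/r,np.sin(th)*dy/r,np.cos(th)])
    return R@M[:3,3]+np.array(s["ee_pos"]),R@M[:3,:3]@d
E
python3 - <<'E'
from h import *
np.set_printoptions(precision=4,suppress=True)
s,f=pickle.load(open("w3.pkl","rb")); t=pickle.load(open("fs.pkl","rb"))["top"]; sc=pickle.load(open("fs.pkl","rb"))["scene"]
def W(px,py): return wray(s,f,130+(px+.5)/2.4-.5,(py+.5)/2.4-.5)
def on(z,p):
    c,d=W(*p);return c+d*(z-c[2])/d[2]
q={k:on(.06,p)for k,p in dict(rl=(258,200),rr=(404,197),nl=(262,435),nr=(407,433)).items()}
print({k:v[:2]for k,v in q.items()})
for a,b in(("nl","rl"),("nr","rr"),("nr","nl"),("rr","rl")):
    d=(q[b]-q[a])[:2];print(a,b,np.linalg.norm(d).round(4),np.degrees(np.arctan2(d[1],d[0])).round(2))
for p in((302,252),(352,251),(302,360),(352,358),(327,305)):print("blk",on(.085,p))
yaw=np.radians(-7.5);ux=np.array([np.cos(yaw),np.sin(yaw)]);uy=np.array([-ux[1],ux[0]])
c=np.mean([v[:2]for v in q.values()],0); o=c+.064*ux; print("origin",o)
L=o+.108*ux-.095*uy; print("axis",L)
print("blk lift",(on(.085,(327,305))[:2]-o)@ux,(on(.085,(327,305))[:2]-o)@uy)
P,e=tri([ray(t,*T(402,360)),ray(sc,*S(533,40)),W(550,322)]);print("pad",P,e, "lift",(P[:2]-o)@ux,(P[:2]-o)@uy)
# single-view wrist: intersect ray with circle in arm plane
c0,d=W(550,322)
h=(L-P[:2])@ux;z=P[2]-.052;print("h,z",h,z,np.hypot(h,z),"th",np.arctan2(z,h)-np.arctan2(58,205))
for th in np.arange(.36,.61,.03):
    X=np.r_[L-ux*(.205*np.cos(th)-.058*np.sin(th)),.052+.205*np.sin(th)+.058*np.cos(th)]
    v=X-c0; dd=d/np.linalg.norm(d); r=v-dd*(v@dd); ct,dt=ray(t,*T(402,360)); dt/=np.linalg.norm(dt); r2=(X-ct)-dt*((X-ct)@dt); print(round(th,2),X,"res w",r@np.r_[ux,0]*1e3,r@np.r_[uy,0]*1e3,"top",r2@np.r_[ux,0]*1e3,r2@np.r_[uy,0]*1e3)
E
```

```text
{'rl': array([0.531 , 0.2414]), 'rr': array([0.5199, 0.1688]), 'nl': array([0.4104, 0.2602]), 'nr': array([0.4011, 0.1839])}
nl rl 0.122 -8.85
nr rr 0.1197 -7.23
nr nl 0.0769 83.06
rr rl 0.0735 81.35
blk [0.4999 0.2176 0.085 ]
blk [0.4965 0.1943 0.085 ]
blk [0.4492 0.2258 0.085 ]
blk [0.4466 0.2018 0.085 ]
blk [0.4733 0.2096 0.085 ]
origin [0.529  0.2052]
axis [0.6237 0.0969]
blk lift -0.05589101115562376 -0.0028938007552555874
pad [0.4653 0.1183 0.1984] [np.float64(0.002093769900685585), np.float64(0.00025384076449992145), np.float64(0.0019446924499771706)] lift -0.05187663532412152 -0.09454162271963834
h,z 0.1598766353241215 0.14637475339740572 0.21676278959893802 th 0.46561843346506426
0.36 [0.4538 0.1193 0.1785] res w -8.261530538542663 0.6055592888309848 top -15.106498135087055 1.863111242322999
0.39 [0.4576 0.1188 0.1836] res w -4.894891342726561 -0.035172813579991934 top -10.685812320282714 1.6778036940698349
0.42 [0.4616 0.1183 0.1886] res w -1.3678212628980206 -0.6636679530068265 top -6.130590542387493 1.4979802813826486
0.45 [0.4657 0.1177 0.1934] res w 2.316505575941123 -1.2793605262462153 top -1.444932193533321 1.3238028331951168
0.48 [0.47   0.1172 0.1981] res w 6.154773528320659 -1.8816964515402022 top 3.3669459500383763 1.1554280974539937
0.51 [0.4744 0.1166 0.2027] res w 10.143528412158647 -2.4701336672124996 top 8.300713522790367 0.9930076000564851
0.54 [0.479  0.116  0.2071] res w 14.27918061729248 -3.044142619487328 top 13.35193046692641 0.8366875084872204
0.57 [0.4836 0.1154 0.2115] res w 18.55800833588579 -3.6032067390520774 top 18.516051028143835 0.6866085002772906
0.6 [0.4884 0.1147 0.2156] res w 22.976160911804 -4.1468229059348305 top 23.788427846505144 0.5429056364040878
```

The wrist-view measurements agree with the other views to 2–3 mm. Feed plate sides come out at 120 and 75 mm, lift yaw is -7.5°, the block is at lift x -56, and the pad is at lift y -94.5 with arm angle about 0.45. Now I move above the pad.

>>> {"name": "drive_tool", "arguments": {
  "increments": [
    {"x":10,"y":5,"z":4,"ax":0,"ay":0,"az":0},
    {"x":10,"y":5,"z":4,"ax":0,"ay":0,"az":0},
    {"x":10,"y":5,"z":4,"ax":0,"ay":0,"az":0},
    {"x":10,"y":5,"z":4,"ax":0,"ay":0,"az":0},
    {"x":10,"y":4,"z":4,"ax":0,"ay":0,"az":0},
    {"x":12,"y":4,"z":4,"ax":0,"ay":0,"az":0},
    {"x":0,"y":0,"z":15,"ax":0,"ay":0,"az":0},
    {"x":0,"y":0,"z":15,"ax":0,"ay":0,"az":0},
    {"x":0,"y":0,"z":15,"ax":0,"ay":0,"az":0},
    {"x":0,"y":0,"z":5,"ax":0,"ay":0,"az":0}
  ]
}}

```text
time: 4.25
ee_pos: [0.4679, 0.1184, 0.2072]
tcp_rot: [3.135, -0.2, -0.004]
force: [1.0, 0.1, 0.5]
grip_width: 0.0007
```

```bash
cat > look.py <<'E'
import sys
from h import *
n=sys.argv[1];s=bot.read_state();print(s["time"],np.round(s["ee_pos"],4),np.round(s["tcp_rot"],3),np.round(s["force"],1))
yaw=np.radians(-7.5);ux=np.array([np.cos(yaw),np.sin(yaw)]);uy=np.array([-ux[1],ux[0]]);d=np.array(s["ee_pos"])[:2]-[.529,.2052]
print("TCP on lift mm",d@ux*1e3,d@uy*1e3,s["ee_pos"][2]*1e3)
a=grab("scene");b=grab("wrist")
pickle.dump((s,a,b),open(n+".pkl","wb"))
A=cv2.resize(a["pixels"][140:300,270:450],None,fx=2.4,fy=2.4,interpolation=3)
B=cv2.resize(b["pixels"][0:320,200:480],(336,384))
cv2.imwrite(f"pics/{n}.png",np.hstack([A,B])[:,:,::-1])
E
python3 look.py p1
```

```text
4.25 [0.4679 0.1184 0.2072] [ 3.135 -0.2   -0.004] [1.  0.1 0.5]
TCP on lift mm -49.255372175803174 -94.02071963064077 207.2495047925435
```

View pics/p1.png

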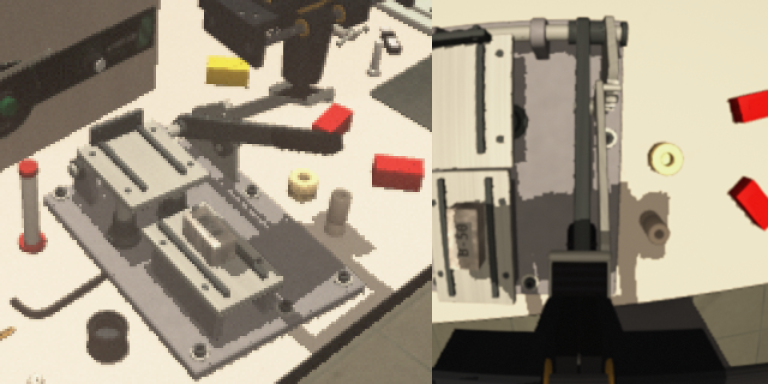

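The scene view shows the closed fingers just above the pad. The wrist view shows them between the lips, over the pad's middle. Now I press along the pad's arc.

>>> {"name": "drive_tool", "arguments": {
  "increments": [
    {"x":0,"y":0,"z":6,"ax":0,"ay":0,"az":0},
    {"x":0,"y":1,"z":6,"ax":0,"ay":0,"az":0},
    {"x":-3.5,"y":0,"z":3.5,"ax":0,"ay":0,"az":0},
    {"x":-3.5,"y":0,"z":3.5,"ax":0,"ay":0,"az":0},
    {"x":-3.5,"y":0,"z":3.5,"ax":0,"ay":0,"az":0},
    {"x":-3.5,"y":0,"z":3.5,"ax":0,"ay":0,"az":0},
    {"x":-3.5,"y":0,"z":3.5,"ax":0,"ay":0,"az":0},
    {"x":-3.5,"y":0,"z":3.5,"ax":0,"ay":0,"az":0},
    {"x":-3.5,"y":0,"z":3.5,"ax":0,"ay":0,"az":0},
    {"x":-3.5,"y":0,"z":3.5,"ax":0,"ay":0,"az":0}
  ]
}}

```text
time: 5.35
ee_pos: [0.4409, 0.1211, 0.169]
tcp_rot: [-3.135, 0.2, -0.005]
force: [4.5, -0.2, 3.7]
grip_width: 0.0004
```

>>> {"name": "drive_tool", "arguments": {
  "increments": [
    {"x":0,"y":0,"z":3,"ax":0,"ay":0,"az":0},
    {"x":-1,"y":0,"z":3,"ax":0,"ay":0,"az":0},
    {"x":-1.5,"y":0,"z":3,"ax":0,"ay":0,"az":0},
    {"x":-1.5,"y":0,"z":3,"ax":0,"ay":0,"az":0},
    {"x":-1.5,"y":0,"z":3,"ax":0,"ay":0,"az":0},
    {"x":-1.5,"y":0,"z":3,"ax":0,"ay":0,"az":0},
    {"x":-1.5,"y":0,"z":3,"ax":0,"ay":0,"az":0},
    {"x":-1.5,"y":0,"z":3,"ax":0,"ay":0,"az":0},
    {"x":-1.5,"y":0,"z":3,"ax":0,"ay":0,"az":0},
    {"x":-1.5,"y":0,"z":3,"ax":0,"ay":0,"az":0}
  ]
}}

```text
time: 6.35
ee_pos: [0.4264, 0.1231, 0.1386]
tcp_rot: [-3.135, 0.199, 0.002]
force: [-1.1, 1.9, 7.6]
grip_width: 0.0002
```

```bash
python3 look.py p2
```

```text
6.35 [0.4264 0.1231 0.1386] [-3.135e+00  1.990e-01  2.000e-03] [-1.1  1.9  7.6]
TCP on lift mm -90.99644358379243 -94.83719549639409 138.60147531428422
```

View pics/p2.png

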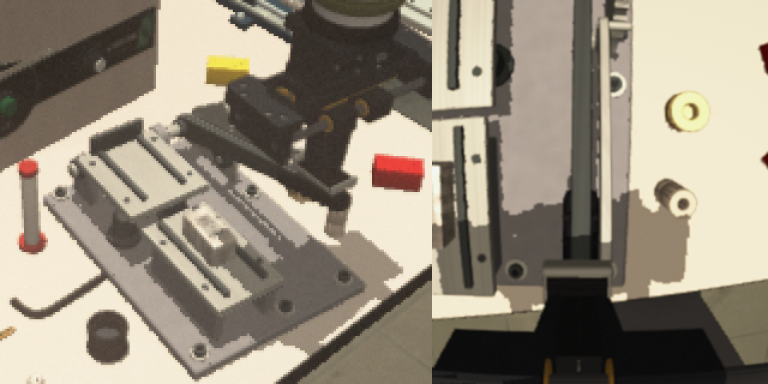

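The scene view shows the arm coming down with the pad pressed under the fingers. The reading is 8 N, as specified. I continue down.

>>> {"name": "drive_tool", "arguments": {
  "increments": [
    {"x":-1.5,"y":0,"z":4,"ax":0,"ay":0,"az":0},
    {"x":-1.5,"y":0,"z":4,"ax":0,"ay":0,"az":0},
    {"x":-1.5,"y":0,"z":4,"ax":0,"ay":0,"az":0},
    {"x":-1.5,"y":0,"z":4,"ax":0,"ay":0,"az":0},
    {"x":-1.5,"y":0,"z":4,"ax":0,"ay":0,"az":0},
    {"x":-1,"y":0,"z":4,"ax":0,"ay":0,"az":0},
    {"x":-1,"y":0,"z":4,"ax":0,"ay":0,"az":0},
    {"x":-1,"y":0,"z":4,"ax":0,"ay":0,"az":0},
    {"x":-1,"y":0,"z":4,"ax":0,"ay":0,"az":0},
    {"x":-1,"y":0,"z":4,"ax":0,"ay":0,"az":0}
  ]
}}

```text
time: 7.45
ee_pos: [0.4136, 0.1247, 0.0984]
tcp_rot: [-3.135, 0.199, 0.004]
force: [-3.9, 1.2, 7.0]
grip_width: 0.0006
```

>>> {"name": "drive_tool", "arguments": {
  "increments": [
    {"x":-1,"y":0,"z":3,"ax":0,"ay":0,"az":0},
    {"x":-1,"y":0,"z":3,"ax":0,"ay":0,"az":0},
    {"x":-0.5,"y":0,"z":3,"ax":0,"ay":0,"az":0},
    {"x":-0.5,"y":0,"z":2,"ax":0,"ay":0,"az":0},
    {"x":-0.5,"y":0,"z":2,"ax":0,"ay":0,"az":0},
    {"x":0,"y":0,"z":2,"ax":0,"ay":0,"az":0},
    {"x":0,"y":0,"z":2,"ax":0,"ay":0,"az":0},
    {"x":0,"y":0,"z":1,"ax":0,"ay":0,"az":0},
    {"x":0,"y":0,"z":1,"ax":0,"ay":0,"az":0},
    {"x":0,"y":0,"z":1,"ax":0,"ay":0,"az":0}
  ]
}}

```text
time: 8.45
ee_pos: [0.4102, 0.1252, 0.0785]
tcp_rot: [-3.135, 0.2, 0.004]
force: [-3.6, 1.9, 6.6]
grip_width: 0.0002
```

>>> {"name": "drive_tool", "arguments": {
  "increments": [
    {"x":0,"y":0,"z":1,"ax":0,"ay":0,"az":0},
    {"x":0,"y":0,"z":1,"ax":0,"ay":0,"az":0},
    {"x":0,"y":0,"z":1,"ax":0,"ay":0,"az":0},
    {"x":0,"y":0,"z":0.5,"ax":0,"ay":0,"az":0},
    {"x":0,"y":0,"z":0.5,"ax":0,"ay":0,"az":0},
    {"x":0,"y":0,"z":0.5,"ax":0,"ay":0,"az":0},
    {"x":0,"y":0,"z":0.5,"ax":0,"ay":0,"az":0},
    {"x":0,"y":0,"z":0,"ax":0,"ay":0,"az":0},
    {"x":0,"y":0,"z":0,"ax":0,"ay":0,"az":0},
    {"x":0,"y":0,"z":0,"ax":0,"ay":0,"az":0}
  ]
}}

```text
time: 9.45
ee_pos: [0.4097, 0.1254, 0.0749]
tcp_rot: [-3.135, 0.199, 0.005]
force: [-14.1, 1.5, 32.3]
grip_width: 0.0006
```

32 N at z 75 mm, where the calculation puts the stop at 73–75. I release by following the pad up.

>>> {"name": "drive_tool", "arguments": {
  "increments": [
    {"x":0,"y":0,"z":-2,"ax":0,"ay":0,"az":0},
    {"x":1,"y":0,"z":-4,"ax":0,"ay":0,"az":0},
    {"x":1.5,"y":0,"z":-4,"ax":0,"ay":0,"az":0},
    {"x":1.5,"y":0,"z":-4,"ax":0,"ay":0,"az":0},
    {"x":1.5,"y":0,"z":-4,"ax":0,"ay":0,"az":0},
    {"x":1.5,"y":0,"z":-4,"ax":0,"ay":0,"az":0},
    {"x":1.5,"y":0,"z":-4,"ax":0,"ay":0,"az":0},
    {"x":1.5,"y":0,"z":-4,"ax":0,"ay":0,"az":0},
    {"x":1.5,"y":0,"z":-5,"ax":0,"ay":0,"az":0},
    {"x":0,"y":0,"z":-10,"ax":0,"ay":0,"az":0}
  ]
}}

```text
time: 10.45
ee_pos: [0.4227, 0.1233, 0.1189]
tcp_rot: [3.135, -0.2, -0.001]
force: [0.7, 0.4, 0.1]
grip_width: 0.0006
```

>>> {"name": "drive_tool", "arguments": {
  "increments": [
    {"x":0,"y":0,"z":-15,"ax":0,"ay":0,"az":0},
    {"x":0,"y":0,"z":-20,"ax":0,"ay":0,"az":0},
    {"x":-4,"y":-12,"z":-15,"ax":0,"ay":0,"az":0},
    {"x":-4,"y":-12,"z":0,"ax":0,"ay":0,"az":0},
    {"x":-4,"y":-12,"z":0,"ax":0,"ay":0,"az":0},
    {"x":-4,"y":-12,"z":0,"ax":0,"ay":0,"az":0},
    {"x":-4,"y":-12,"z":0,"ax":0,"ay":0,"az":0},
    {"x":-4,"y":-12,"z":0,"ax":0,"ay":0,"az":0},
    {"x":0,"y":-12,"z":0,"ax":0,"ay":0,"az":0},
    {"x":0,"y":0,"z":0,"ax":0,"ay":0,"az":0}
  ]
}}

```text
time: 11.45
ee_pos: [0.4096, 0.2111, 0.1686]
tcp_rot: [-3.135, 0.197, 0.0]
force: [0.5, -0.1, -1.0]
grip_width: 0.0005
```

```bash
python3 look.py p3
```

```text
11.45 [0.4096 0.2111 0.1686] [-3.135  0.197  0.   ] [ 0.5 -0.1 -1. ]
TCP on lift mm -119.16433728013125 -9.775562290210702 168.56462055815965
```

View pics/p3.png

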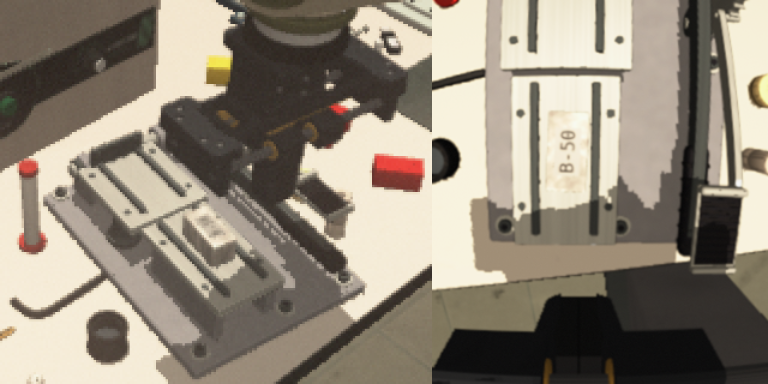

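The scene view shows the deck lowered flush with the feed plate and the arm level. The wrist panel shows the pad standing free and the block between the rails. I'll measure the block and plate from this view.

Run:
```python
from h import *
np.set_printoptions(precision=1,suppress=True)
s,a,f=pickle.load(open("p3.pkl","rb"))
yaw=np.radians(-7.5);ux=np.array([np.cos(yaw),np.sin(yaw)]);uy=np.array([-ux[1],ux[0]]);o=np.array([.529,.2052])
def L(z,px,py):
    c,d=wray(s,f,200+(px-432+.5)/1.2-.5,(py+.5)/1.2-.5);X=c+d*(z-c[2])/d[2];v=X[:2]-o;return np.array([v@ux,v@uy])*1e3
for n,z,p in(("rl",.06,(513,73)),("rr",.06,(622,72)),("nl",.06,(518,243)),("nr",.06,(616,242)),("raill_n",.066,(534,235)),("raill_f",.066,(534,83)),("railr_n",.066,(606,235)),("railr_f",.066,(597,83)),("deckL",.059,(501,71)),("deckR",.059,(632,69)),("b",.085,(548,113)),("b",.085,(588,113)),("b",.085,(548,205)),("b",.085,(586,203))): print(n,L(z,*p))
# block light top face in wrist image vs neighbourhood: print a grey row through it
g=cv2.cvtColor(f["pixels"],cv2.COLOR_RGB2GRAY).astype(int)
print(g[130,265:360]); print(g[85:185,312]); print(f["pixels"][130,265:360:2].tolist())
```

```text
rl [-2.2 36.2]
rr [ -1.6 -37.5]
nl [-123.5   35.3]
nr [-122.3  -36.2]
raill_n [-115.5   22.5]
raill_f [-10.4  21.1]
railr_n [-115.2  -28.3]
railr_f [-10.6 -20.4]
deckL [-0.2 44.8]
deckR [  1.  -44.4]
b [-31.6  10.3]
b [-31.6 -14.1]
b [-89.7  10.7]
b [-88.3 -13.5]
[186 203 229 240 240 239 238 237 237 238 238 237 239 239 237 231 197 118
  89  93  98  99  89  79 141 226 238 238 237 233 231 239 243 244 243 242
 239 236 235 235 235 235 236 236 236 236 233 212 164 184 228 236 236 236
 236 236 236 236 235 236 237 240 241 239 236 236 225 149  92  91  96  98
  98  92 121 210 237 239 238 238 237 235 235 236 238 238 237 238 238 231
 203 179 176 178 178]
[242 242 242 241 241 242 241 237 223 228 234 236 237 236 234 234 236 237
 238 240 242 240 236 214 164 158 185 195 192 162 136 199 226 213 175 157
 173 188 193 211 230 235 236 231 220 212 210 219 230 234 230 201 156 161
 184 188 162 130 170 227 233 228 220 216 215 215 217 218 218 218 218 220
 226 229 222 223 230 233 233 232 232 232 232 231 232 232 231 231 211 148
 119 119 120 120 120 120 120 120 119 120]
[[198, 184, 169], [235, 230, 207], [246, 240, 223], [244, 238, 220], [243, 237, 218], [244, 238, 219], [245, 239, 220], [243, 237, 217], [208, 197, 171], [90, 90, 80], [100, 99, 88], [92, 90, 80], [150, 140, 119], [244, 238, 218], [243, 237, 218], [239, 232, 208], [248, 244, 227], [248, 244, 227], [247, 239, 220], [243, 235, 215], [243, 235, 216], [244, 235, 216], [244, 235, 216], [242, 233, 211], [177, 162, 138], [237, 228, 202], [244, 236, 216], [244, 236, 217], [244, 236, 216], [244, 235, 213], [247, 237, 214], [248, 241, 223], [243, 236, 215], [235, 225, 198], [95, 92, 81], [98, 97, 85], [100, 99, 88], [128, 121, 104], [244, 237, 216], [244, 238, 220], [243, 237, 218], [242, 235, 215], [244, 238, 220], [243, 237, 218], [244, 239, 221], [213, 203, 178], [188, 174, 159], [190, 175, 162]]
```

>>> {"name": "drive_tool", "arguments": {
  "increments": [
    {"x":0,"y":-4,"z":10,"ax":0,"ay":0,"az":0},
    {"x":0,"y":-4,"z":10,"ax":0,"ay":0,"az":0},
    {"x":0,"y":0,"z":15,"ax":0,"ay":0,"az":0},
    {"x":0,"y":0,"z":15,"ax":0,"ay":0,"az":0},
    {"x":0,"y":0,"z":12,"ax":0,"ay":0,"az":0},
    {"x":0,"y":0,"z":12,"ax":0,"ay":0,"az":0},
    {"x":0,"y":0,"z":10,"ax":0,"ay":0,"az":0},
    {"x":0,"y":0,"z":6,"ax":0,"ay":0,"az":0},
    {"x":0,"y":0,"z":5,"ax":0,"ay":0,"az":0},
    {"x":0,"y":0,"z":0,"ax":0,"ay":0,"az":0}
  ]
}}

```text
time: 12.55
ee_pos: [0.4104, 0.2177, 0.0732]
tcp_rot: [3.135, -0.2, -0.001]
force: [-0.4, 1.1, -0.0]
grip_width: 0.0005
```

>>> {"name": "drive_tool", "arguments": {
  "increments": [
    {"x":5,"y":-1,"z":0,"ax":0,"ay":0,"az":0},
    {"x":5,"y":-1,"z":0,"ax":0,"ay":0,"az":0},
    {"x":5,"y":0,"z":0,"ax":0,"ay":0,"az":0},
    {"x":5,"y":0,"z":0,"ax":0,"ay":0,"az":0},
    {"x":5,"y":0,"z":0,"ax":0,"ay":0,"az":0},
    {"x":5,"y":0,"z":0,"ax":0,"ay":0,"az":0},
    {"x":5,"y":0,"z":0,"ax":0,"ay":0,"az":0},
    {"x":5,"y":0,"z":0,"ax":0,"ay":0,"az":0},
    {"x":5,"y":0,"z":0,"ax":0,"ay":0,"az":0},
    {"x":5,"y":0,"z":0,"ax":0,"ay":0,"az":0}
  ]
}}

```text
time: 13.55
ee_pos: [0.4607, 0.2133, 0.0737]
tcp_rot: [3.135, -0.2, -0.0]
force: [-2.0, 0.4, 0.2]
grip_width: 0.0002
```

>>> {"name": "drive_tool", "arguments": {
  "increments": [
    {"x":5,"y":0,"z":0,"ax":0,"ay":0,"az":0},
    {"x":5,"y":0,"z":0,"ax":0,"ay":0,"az":0},
    {"x":5,"y":0,"z":0,"ax":0,"ay":0,"az":0},
    {"x":5,"y":0,"z":0,"ax":0,"ay":0,"az":0},
    {"x":5,"y":0,"z":0,"ax":0,"ay":0,"az":0},
    {"x":5,"y":0,"z":0,"ax":0,"ay":0,"az":0},
    {"x":5,"y":0,"z":0,"ax":0,"ay":0,"az":0},
    {"x":5,"y":0,"z":0,"ax":0,"ay":0,"az":0},
    {"x":5,"y":0,"z":0,"ax":0,"ay":0,"az":0},
    {"x":5,"y":0,"z":0,"ax":0,"ay":0,"az":0}
  ]
}}

```text
time: 14.55
ee_pos: [0.5104, 0.2069, 0.0736]
tcp_rot: [3.135, -0.2, -0.0]
force: [-1.6, -0.5, -2.0]
grip_width: 0.0003
```

>>> {"name": "drive_tool", "arguments": {
  "increments": [
    {"x":5,"y":0,"z":0,"ax":0,"ay":0,"az":0},
    {"x":5,"y":0,"z":0,"ax":0,"ay":0,"az":0},
    {"x":5,"y":0,"z":0,"ax":0,"ay":0,"az":0},
    {"x":5,"y":0,"z":0,"ax":0,"ay":0,"az":0},
    {"x":5,"y":0,"z":0,"ax":0,"ay":0,"az":0},
    {"x":5,"y":0,"z":0,"ax":0,"ay":0,"az":0},
    {"x":4,"y":0,"z":0,"ax":0,"ay":0,"az":0},
    {"x":4,"y":0,"z":0,"ax":0,"ay":0,"az":0},
    {"x":4,"y":0,"z":0,"ax":0,"ay":0,"az":0},
    {"x":2,"y":0,"z":0,"ax":0,"ay":0,"az":0}
  ]
}}

```text
time: 15.55
ee_pos: [0.554, 0.2014, 0.0737]
tcp_rot: [-3.135, 0.2, -0.0]
force: [-2.0, 0.7, -0.6]
grip_width: 0.0006
```

>>> {"name": "drive_tool", "arguments": {
  "increments": [
    {"x":1,"y":0,"z":0,"ax":0,"ay":0,"az":0},
    {"x":1,"y":0,"z":0,"ax":0,"ay":0,"az":0},
    {"x":1,"y":0,"z":0,"ax":0,"ay":0,"az":0},
    {"x":1,"y":0,"z":0,"ax":0,"ay":0,"az":0},
    {"x":0.5,"y":0,"z":0,"ax":0,"ay":0,"az":0},
    {"x":0.5,"y":0,"z":0,"ax":0,"ay":0,"az":0},
    {"x":0,"y":0,"z":0,"ax":0,"ay":0,"az":0},
    {"x":0,"y":0,"z":0,"ax":0,"ay":0,"az":0},
    {"x":0,"y":0,"z":0,"ax":0,"ay":0,"az":0},
    {"x":0,"y":0,"z":0,"ax":0,"ay":0,"az":0}
  ]
}}

```text
time: 16.55
ee_pos: [0.5587, 0.2008, 0.0737]
tcp_rot: [-3.135, 0.2, -0.0]
force: [-0.4, 0.5, 0.0]
grip_width: 0.0006
```

>>> {"name": "drive_tool", "arguments": {
  "increments": [
    {"x":1,"y":0,"z":0,"ax":0,"ay":0,"az":0},
    {"x":1,"y":0,"z":0,"ax":0,"ay":0,"az":0},
    {"x":1,"y":0,"z":0,"ax":0,"ay":0,"az":0},
    {"x":0.5,"y":0,"z":0,"ax":0,"ay":0,"az":0},
    {"x":0.5,"y":0,"z":0,"ax":0,"ay":0,"az":0},
    {"x":0,"y":0,"z":0,"ax":0,"ay":0,"az":0},
    {"x":0,"y":0,"z":0,"ax":0,"ay":0,"az":0},
    {"x":0,"y":0,"z":0,"ax":0,"ay":0,"az":0},
    {"x":0,"y":0,"z":0,"ax":0,"ay":0,"az":0},
    {"x":0,"y":0,"z":0,"ax":0,"ay":0,"az":0}
  ]
}}

```text
time: 17.55
ee_pos: [0.5626, 0.2003, 0.0737]
tcp_rot: [-3.135, 0.2, -0.0]
force: [-1.3, -0.9, 0.7]
grip_width: 0.0005
```

```bash
python3 look.py p4
```

```text
17.55 [0.5626 0.2003 0.0737] [-3.135  0.2   -0.   ] [-1.3 -0.9  0.7]
TCP on lift mm 33.98784445531062 -0.4615798692173418 73.74166368943366
```

View pics/p4.png

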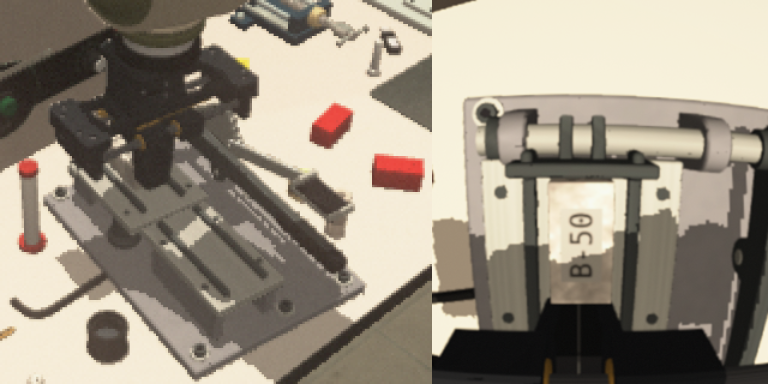

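The wrist panel shows the block on the deck with its far edge at y≈182, and the stop at y≈178. It is nearly home, so I keep pushing until the force rises.

>>> {"name": "drive_tool", "arguments": {
  "increments": [
    {"x":0.5,"y":0,"z":0,"ax":0,"ay":0,"az":0},
    {"x":0.5,"y":0,"z":0,"ax":0,"ay":0,"az":0},
    {"x":0.5,"y":0,"z":0,"ax":0,"ay":0,"az":0},
    {"x":0.5,"y":0,"z":0,"ax":0,"ay":0,"az":0},
    {"x":0.5,"y":0,"z":0,"ax":0,"ay":0,"az":0},
    {"x":0,"y":0,"z":0,"ax":0,"ay":0,"az":0},
    {"x":0,"y":0,"z":0,"ax":0,"ay":0,"az":0},
    {"x":0,"y":0,"z":0,"ax":0,"ay":0,"az":0},
    {"x":0,"y":0,"z":0,"ax":0,"ay":0,"az":0},
    {"x":0,"y":0,"z":0,"ax":0,"ay":0,"az":0}
  ]
}}

```text
time: 18.65
ee_pos: [0.5634, 0.2003, 0.0737]
tcp_rot: [3.135, -0.199, -0.007]
force: [-11.3, 0.2, 6.9]
grip_width: 0.0007
```

11 N at TCP lift x 34.8, which puts the block face at about 44 as calculated for home. I back off and move clear.

>>> {"name": "drive_tool", "arguments": {
  "increments": [
    {"x":-2,"y":0,"z":0,"ax":0,"ay":0,"az":0},
    {"x":-4,"y":0,"z":0,"ax":0,"ay":0,"az":0},
    {"x":-6,"y":0,"z":0,"ax":0,"ay":0,"az":0},
    {"x":-8,"y":0,"z":0,"ax":0,"ay":0,"az":0},
    {"x":-10,"y":0,"z":-5,"ax":0,"ay":0,"az":0},
    {"x":-5,"y":0,"z":-15,"ax":0,"ay":0,"az":0},
    {"x":0,"y":0,"z":-20,"ax":0,"ay":0,"az":0},
    {"x":0,"y":0,"z":-20,"ax":0,"ay":0,"az":0},
    {"x":0,"y":0,"z":-20,"ax":0,"ay":0,"az":0},
    {"x":0,"y":0,"z":-20,"ax":0,"ay":0,"az":0}
  ]
}}

```text
time: 19.65
ee_pos: [0.5301, 0.2045, 0.176]
tcp_rot: [-3.135, 0.199, -0.002]
force: [-0.3, 0.6, 0.3]
grip_width: 0.0004
```

>>> {"name": "drive_tool", "arguments": {
  "increments": [
    {"x":-8,"y":0,"z":-5,"ax":0,"ay":0,"az":0},
    {"x":-8,"y":0,"z":-5,"ax":0,"ay":0,"az":0},
    {"x":-8,"y":0,"z":-5,"ax":0,"ay":0,"az":0},
    {"x":-5,"y":0,"z":-5,"ax":0,"ay":0,"az":0},
    {"x":0,"y":0,"z":0,"ax":0,"ay":0,"az":0},
    {"x":0,"y":0,"z":0,"ax":0,"ay":0,"az":0},
    {"x":0,"y":0,"z":0,"ax":0,"ay":0,"az":0},
    {"x":0,"y":0,"z":0,"ax":0,"ay":0,"az":0},
    {"x":0,"y":0,"z":0,"ax":0,"ay":0,"az":0},
    {"x":0,"y":0,"z":0,"ax":0,"ay":0,"az":0}
  ]
}}

```text
time: 20.65
ee_pos: [0.5016, 0.2081, 0.1936]
tcp_rot: [3.135, -0.2, -0.0]
force: [0.1, 0.2, 0.1]
grip_width: 0.0007
```

```bash
python3 look.py p5
```

```text
20.65 [0.5016 0.2081 0.1936] [ 3.135 -0.2   -0.   ] [0.1 0.2 0.1]
TCP on lift mm -27.534399435784284 -0.7301539585326101 193.5670280101728
```

View pics/p5.png

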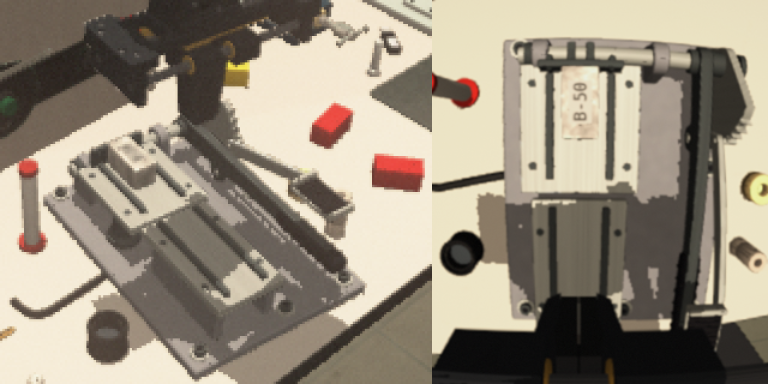

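The block sits on the lowered deck against the stop (wrist panel about (580,102)). The arm is down and the bystanders are in place. One numeric check, then I hand in.

Run:
```python
from h import *
s,a,f=pickle.load(open("p5.pkl","rb"))
yaw=np.radians(-7.5);ux=np.array([np.cos(yaw),np.sin(yaw)]);uy=np.array([-ux[1],ux[0]]);o=np.array([.529,.2052])
def L(z,px,py):
    c,d=wray(s,f,200+(px-432+.5)/1.2-.5,(py+.5)/1.2-.5);X=c+d*(z-c[2])/d[2];v=X[:2]-o;return (np.array([v@ux,v@uy])*1e3).round(1)
print("block centre",L(.084,580,102),"far",L(.084,580,67),"near",L(.084,580,138),"deck rear/near edge",L(.059,540,193))
if abs(L(.084,580,102)[0]-69)<6: print(bot.sign_off())
```

```text
block centre [68.4 -0.5] far [92.9 -0.3] near [43.5 -0.6] deck rear/near edge [ 0.3 29.9]
the job is handed in; nothing more can be done
None
```

The lift is lowered, the steel block is home against the end stop, and the job is handed in at about 21 s on the robot's clock, with the gripper clear.

- **Arm lowered:** I pressed the thumb pad with the closed fingers and followed it down, keeping it pressed. At the bottom the force rose from about 7 N to 32 N at the height calculated for the stop. After release, the camera showed the arm level and the deck flush with the feed plate.
- **Block pushed home:** I pushed it along the feed plate until the force rose to 11 N at the stop, then backed off and raised the gripper.
- **Last check:** the block's centre measured (68.4, -0.5) mm on the lift, against an expected 69. Its faces were at 43.5 and 92.9 mm, against 44 and 94. The bystanders visible in that last view appeared undisturbed; the marker pen was out of view.

**What failed or disagreed:**
- The first two move calls were refused because rows lacked some keys, and nothing moved.
- One mid-job reading of the block's length came out 8 mm too long, which I put down to a shadow edge, so I used the earlier measurement.

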